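# Open the book and hold the hand scanner on its barcode label

### The arm

A 7-joint arm with a two-finger parallel gripper is mounted at the origin on a cart in front of the work surface, level with it; the furniture and walls round the work are solid. World frame = base frame: x ahead of the robot, y to its left, z up, the work surface at z = 0. Lengths are in m, angles in degrees, forces in N, time in s.
With the tool pointing down it reaches from about 0.4 to 0.85 m from the base axis. Payload 6.9 kg.
Tool frame: the origin (TCP) lies at the very end of the fingers, on their centre line; the grasp point (between the pads) lies bot.grip_point_offset behind it (bot.grip_point_offset is the distance from the TCP to the grasp point, in m); y points along the fingers, z is the direction in which the jaws open and shut, and the axes are right-handed (so a half turn about y gives the same grasp; the last joint's range is limited). The gripper opens to 85 mm and grips with 20 to 120 N. Pads are 22 mm wide; open, the fingers measure 114 mm over their backs; the gripper's body (76 mm by 85 mm) begins 54 mm behind the grasp point. The pads swing forward as they close: fully open they stand 13 mm farther back than shut.
Start: joints at [73.367, 29.078, -13.613, 85.955, 7.202, 65.827, -8.869], TCP at [0.241, -0.577, 0.231] pointing down, gripper open.
Joint ranges: [-176.47, 176.47], [-13.61, 117.27], [-81.72, 77.17], [0.22, 143.17], [-87.28, 267.28], [10, 112.55], [-165.47, 165.47]. Speed limits (degrees/s): [136.94, 136.94, 180, 180, 180, 180, 180].

### API

Orientations are given as a 3x3 rotation matrix whose columns are the frame's x, y, z axes.
In Python, from cell import observe, capture, bot, regions_of gives the robot as it stands. The module is installed in compiled form; this text tells all that it offers.
- The arm moves only by the shell command python3 -m jog 'ROWS' [FORCE]. ROWS is JSON, a list of rows, each a list of 3 entries, a list of its own where there are three numbers: the closure in counts, from 0 (fully open) to 255 (shut), then the shift along the tool's x, y, z in mm, then the turn, a rotation vector about the tool's x, y, z in degrees. A call has 1 to 20 rows; each row is the pose to reach, as a shift and turn from the pose commanded when the call began, along the tool's axes at that moment; what a row does not reach only later rows make up. A row lasts 1/10 s, in which the tool goes at most 50 mm and 8.59 degrees, less where a joint would pass 70% of its speed; a pose out of reach is approached as far as the arm can. A call with a gripper value outside its range is refused whole. The fingers move at their own pace and stop on an object; FORCE is the grip in N (left out, the last holds). Time passes only in rows, so rows that repeat a pose let the fingers close. It gives the time, the measured TCP pose, the force and the opening at its end, in the units of the state.
- observe(): the state, without advancing time (a new reading comes with each control period).
- capture(name): name is "scene" or "top" or "wrist"; returns a dict with "color" (400x640x3 uint8, blue, green, red), "camera_matrix" (3x3 intrinsics, pixels), "k1" (the pictures are not rectified: a ray, as slopes to the right and down, at radius r is drawn at 1 + k1 r^2 times it, then the intrinsics apply), "eye" and "orientation" of the camera in the world. Camera axes: x right, y down, z forward; pixel columns grow to the right and rows downward; lengths in m; the calibration is good to about 2 mm. A picture is of the moment at which its call begins. There is no depth.
- bot.job_done(): hands the job in, once; it reports no verdict.
Trained networks look in a picture, given as the dict that the camera call returned (one of the last four; its "shot" number tells which), for a name from the list of things; names that differ only in an ending like _2 or _b are one class to them, and where a whole thing is asked for, a point or a joint stands for the part that bears it (a point fixed in the world has none). Each returns a list of dicts, best first, with "confidence" (0 to 1); they miss things now and then, are a little off and sometimes report something else, mostly with a low value. They report only what shows in the picture. A call takes as long as a camera call. They do not tell look-alikes from the thing itself.
- regions_of(picture, name): "mask" (400x640 bool, what is visible of it) and "point" ([column, row] in pixels, amid what is visible of it).
The state is a dict: "clock": time; "q": joint angles; "joint_vel": joint speeds; "joint_torque": joint torques, N m; "position": TCP position; "eef_rot": TCP orientation; "contact_force": force on the tool from outside, world axes, zero at the start; "ft_torque": the same for the moment, N m; "grip_width": finger opening in m.
Only numpy, scipy, OpenCV 4.12 (cv2) and the standard library are available. Lean on these libraries where they do the work, as an engineer would, in place of code of your own. Each camera call takes 0.05 s, during which the arm holds its last target. There are 200 camera calls.

### The job

Check out the book lying on the desk: open its front cover, which stands ajar, right over so that the barcode label on the first page is uncovered, then draw the pistol-shaped hand scanner up out of its charging cradle and turn it so that its window looks down at the label. Finish while holding it still in the gripper, resting on nothing, with the window about 10 cm from the label, aimed at the label's middle and within 40 degrees of straight down; do not put it down or let go. Leave the other things on the desk where they are.

Things in the scene. Friction and masses are not known exactly. Their poses are not given: they have to be found in the camera images.
- book: hardback in blue cloth, lying flat and loose on the desk, 0.9 kg, 218 (x) x 156 (y) x 34 mm. Origin at the centre of its underside; z up, y from the fore-edge to the spine (spine on the robot's left), x along the spine to the head of the page. Page block 210 x 148 mm, the first page 31 mm above the origin
- label (a point): centre of the white barcode label (34 mm along the book's x by 66 mm along its y, black bars) stuck flat on the first page, at (40, 0, 32) mm in the book's frame; hidden under the cover until that is opened; axes as the book's
- cover_hinge (a point): middle of the front cover's hinge line, at (0, 77, 32.5) mm in the book's frame; the line runs along the book's x
- cover_edge (a point): middle of the front cover's free edge (the edge away from the spine), on the cover, 155 mm from the hinge line; the cover is a board 218 mm long and 3 mm thick, 75 g
- front_cover (a joint): angle of the front cover in rad: 0 shut, 1.57 upright, 2.95 laid right over on the spine side (stop). Starts ajar at 0.5 to 0.9. The stiff binding (0.09 N m friction, no spring) leaves it where it is put; pushing its free edge up and over towards the spine takes 1 to 2 N
- cradle: black charging cradle fixed to the desk: foot 112 x 86 x 14 mm and an upright square well, outside 45 x 47 mm, rim 62 mm above the desk, inner floor 14 mm above the desk, so 48 mm deep. Origin at the desk under the middle of the well; the scanner in it looks along the cradle's -x
- scanner: cordless pistol-shaped scanner, grey and black, 0.17 kg, upright with its handle (30 x 32 mm) in the cradle's well, 1 mm play, free to be drawn straight up. Origin at the handle's lower end, z up the handle. Head across the top, centred 138 mm up, 38 mm deep, flat sides 44 mm apart (normals y); it points along -x drooping 25 degrees, 63 mm out to the window, 39 mm back. Top at 163 mm
- scanner_grip (a point): point at the centre of the scanner's head over the handle, near its centre of mass, at (-4, 0, 137) mm in the scanner's frame; the head is 44 mm wide here along the scanner's y and can be pinched across it from above. Axes as the scanner's
- window (a point): centre of the scanner's window at (-57, 0, 111) mm in the scanner's frame; its own x axis points out of the window along the line of sight, which is (-0.906, 0, -0.423) in the scanner's frame; its y axis is the scanner's -y
- slip_block: bystander: loose block of paper slips, 67 x 92 x 24 mm, origin under its centre
- date_stamp: bystander: loose date stamp with a brown turned handle, standing, 26 x 51 x 113 mm, origin under its centre
- reader_cards: bystander: loose block of blank cards, 56 x 87 x 18 mm, origin under its centre
Things that resemble listed ones, but are neither listed nor needed, are in the scene too. Leave any green look-alike of the cradle alone.

How it is judged (in metres and radians):
On the way, in this order (a step that is already met when the one before it is completed fails the run):
1. the front cover is opened right over, past 2.0 rad (value of joint front_cover above 2 rad), for 0.2 s.
2. the scanner is in the gripper, its lower end drawn clear above the rim of the cradle (z of scanner in the frame of cradle above 0.065 m and contact force between scanner and the fingers above 1 N and contact force between scanner and cradle below 0.1 N), for 0.1 s.
At the end, for the whole second after the job is handed in: Cover past 2.0 rad; scanner still, in the fingers, off book and cradle, its lower end over 40 mm up; label 50 to 160 mm ahead of the window and within 25 mm of its line of sight each way; line of sight within 40 degrees of straight down (value of joint front_cover above 2 rad and x of label in the frame of window between 0.05 and 0.16 m and y of label in the frame of window between -0.025 and 0.025 m and z of label in the frame of window between -0.025 and 0.025 m and angle between window's own x axis and vertical above 2.44 rad and height (world z) of scanner above 0.04 m and linear speed of scanner below 0.03 m/s and contact force between scanner and the fingers above 1 N and contact force between scanner and cradle below 0.1 N and contact force between scanner and book below 0.1 N); the arm keeps its last pose, push and grip.
It fails at once if a bystander (slip block, date stamp or card block) is shoved more than 30 mm (distance of any of slip_block, date_stamp, reader_cards from where it was at the start of the episode above 0.03 m).
It also fails if it takes over 54 s, if anything falls off the work surface, if the arm or the gripper's body presses on something with over 40 N, if the wrist force passes 120 N, or if a joint passes its speed limit or range.

## Working session

There is one attempt and no reset: what is moved stays moved. The work goes in short steps, Python scripts to look and compute and a shell command to move; the robot and the scene stay as the last step left them, time stands still between calls to the robot, and variables do not carry over. Pictures are saved under pics/ and viewed, about 8 in all and at most 12, crops included, and the job is handed in when it is done.

```bash
mkdir -p pics; cat > h.py <<'E'
import numpy as np, cv2
from cell import observe, capture, bot, regions_of
def px(p,P):
    R=np.array(p["orientation"]);c=R.T@(np.array(P,float)-np.array(p["eye"]))
    s=c[:2]/c[2];s=s*(1+p["k1"]*(s@s));K=np.array(p["camera_matrix"]);return (K[:2,:2]@s+K[:2,2])
def ray(p,uv):
    K=np.array(p["camera_matrix"]);k=p["k1"];d=np.linalg.inv(K[:2,:2])@(np.array(uv,float)-K[:2,2]);s=d.copy()
    for _ in range(20): s=d/(1+k*(s@s))
    v=np.array(p["orientation"])@np.array([s[0],s[1],1]);return v/np.linalg.norm(v)
def atz(p,uv,z):
    v=ray(p,uv);e=np.array(p["eye"]);return e+v*(z-e[2])/v[2]
E
python3 - <<'E'
from h import *
o=observe();print({k:np.round(v,3).tolist() for k,v in o.items()},bot.grip_point_offset)
ims=[]
for n in ["scene","top"]:
    p=capture(n);print(n,np.round(p["eye"],3),np.round(p["orientation"],3).tolist(),p["camera_matrix"],p["k1"])
    cv2.imwrite(f"pics/{n}0.png",p["color"])
    for t in ["book","label","cover_edge","cradle","scanner","slip_block","date_stamp","reader_cards"]:
        for r in regions_of(p,t)[:3]:
            m=r["mask"];ys,xs=np.nonzero(m);print(t,round(r["confidence"],2),r["point"],m.sum(),xs.min(),xs.max(),ys.min(),ys.max(),np.round(atz(p,r["point"],0.03),3))
E
```

```text
{'clock': 0.0, 'q': [73.366, 29.127, -13.609, 86.011, 7.201, 65.827, -8.869], 'joint_vel': [0.108, 0.019, 0.047, 0.016, -0.067, -0.007, 0.05], 'joint_torque': [0.0, -62.059, -2.187, -24.965, 0.013, 0.012, 0.0], 'position': [0.241, -0.576, 0.23], 'eef_rot': [[-0.923, -0.001, 0.386], [-0.386, 0.002, -0.923], [0.0, -1.0, -0.002]], 'contact_force': [-0.135, 0.453, 0.274], 'ft_torque': [-0.022, -0.009, 0.003], 'grip_width': 0.086} 0.0187
scene [-0.104 -1.19   0.837] [[0.863, -0.252, 0.437], [-0.505, -0.443, 0.741], [0.007, -0.86, -0.51]] [[463.68644768   0.         314.53661584]
 [  0.         463.68644768 202.64385586]
 [  0.           0.           1.        ]] -0.12655592061713974
label 0.65 [255.6, 198.2] 2297 229 284 173 224 [0.425 0.109 0.03 ]
cover_edge 0.88 [257.5, 182.5] 688 230 283 173 193 [0.479 0.211 0.03 ]
cradle 0.9 [347.0, 254.0] 468 332 366 240 268 [ 0.523 -0.315  0.03 ]
scanner 0.65 [343.6, 223.9] 878 327 358 203 246 [ 0.601 -0.178  0.03 ]
slip_block 0.61 [270.4, 262.2] 406 259 296 248 273 [ 0.315 -0.24   0.03 ]
date_stamp 0.9 [392.5, 232.0] 315 380 398 214 247 [ 0.708 -0.
[... 498 characters left out ...]
6, 213.2] 3715 221 284 176 252 [0.453 0.08  0.03 ]
label 0.4 [379.5, 196.9] 626 370 389 176 212 [ 0.509 -0.307  0.03 ]
cover_edge 0.62 [240.0, 212.6] 2156 222 264 176 250 [0.454 0.125 0.03 ]
cradle 0.63 [364.7, 192.1] 349 361 372 175 210 [ 0.524 -0.261  0.03 ]
cradle 0.62 [324.4, 199.1] 1007 307 340 177 215 [ 0.5   -0.136  0.03 ]
scanner 0.82 [380.0, 193.4] 592 370 388 176 212 [ 0.52  -0.309  0.03 ]
slip_block 0.21 [378.7, 195.8] 574 370 388 177 212 [ 0.513 -0.305  0.03 ]
date_stamp 0.66 [366.1, 191.5] 312 361 372 176 209 [ 0.525 -0.265  0.03 ]
date_stamp 0.55 [380.8, 138.6] 178 371 388 132 150 [ 0.694 -0.311  0.03 ]
reader_cards 0.93 [433.9, 195.2] 494 418 447 184 207 [ 0.517 -0.476  0.03 ]
```

```bash
python3 - <<'E'
import cv2,numpy as np
a=cv2.imread("pics/scene0.png")[150:320,200:430];b=cv2.imread("pics/top0.png")[110:290,200:470]
cv2.imwrite("pics/a.png",cv2.resize(a,None,fx=3.4,fy=3.4,interpolation=3));cv2.imwrite("pics/b.png",cv2.resize(b,None,fx=2.9,fy=2.9,interpolation=3))
E
```

```text
(no output)
```

View pics/a.png

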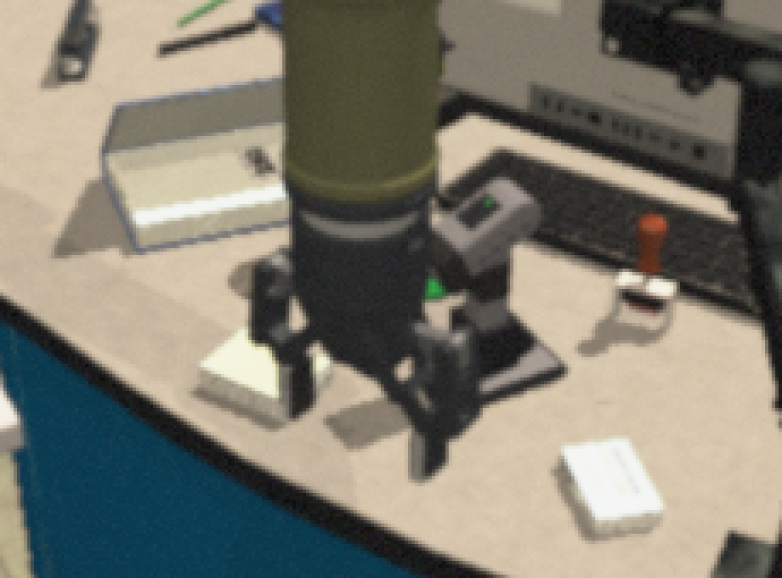

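View pics/b.png

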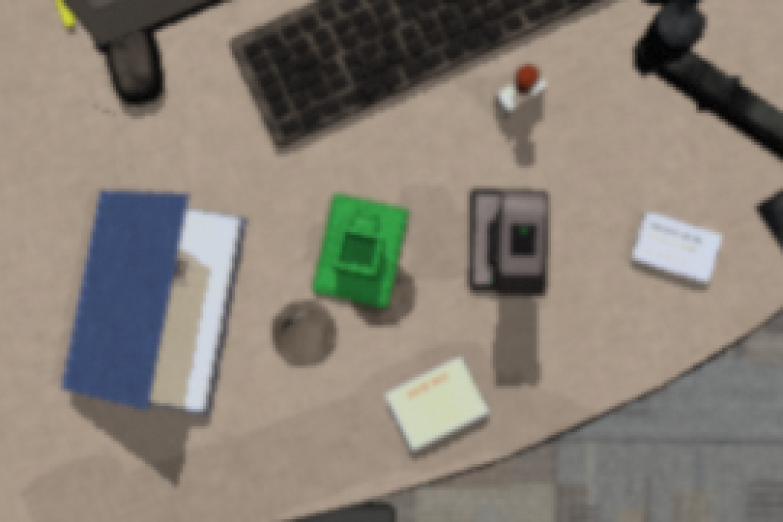

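The scene view shows the cover ajar with its hinge on the far left. The scanner in its black cradle, around (348,235), points at the robot. The top view shows the book at about (254,213) yawed roughly -10°, the green look-alike at (324,199) and the scanner at (380,193). I'll fit the poses next.

```bash
cat >> h.py <<'E'
from scipy.optimize import least_squares
def pose2(x,y,yaw):
    c,s=np.cos(yaw),np.sin(yaw);return lambda P:np.array([x+c*P[0]-s*P[1],y+s*P[0]+c*P[1],P[2]])
def cov(a,x,r): return [x,.077-r*np.cos(a),.0325+r*np.sin(a)]
E
python3 - <<'E'
from h import *
p=capture("top")
f=lambda x,y:np.array([200+x/2.9,110+y/2.9])
obs=[((-.109,-.078,.002),f(209,412)),((.109,-.078,.002),f(246,217))]
cv=[(-.109,0,f(62,388)),(.109,0,f(99,192)),(-.109,.155,f(150,408)),(.109,.155,f(187,195))]
def res(v):
    g=pose2(*v[:3]);e=[px(p,g(P))-u for P,u in obs]
    e+=[px(p,g(cov(v[3],x,r)))-u for x,r,u in cv];return np.ravel(e)
s=least_squares(res,[.45,.08,-.17,.7]);print(s.x,np.round(s.fun,1))
g=pose2(*s.x[:3])
for n in [-.05,0,.05]: print("edge",np.round(g(cov(s.x[3],n,.155)),3),"hinge",np.round(g([n,.077,.0325]),3))
# cradle foot corners (z .014) & head
c=[((469),190),(549,190),(469,293),(548,293)]
print([np.round(atz(p,f(*q),.014),3) for q in c])
E
```

```text
[ 0.45069131  0.08657962 -0.14926563  0.74717337] [-0.   0.6 -0.8 -0.2  0.2  0.6  0.3 -0.7 -0.3  0.5  0.5 -0.9]
edge [0.396 0.058 0.138] hinge [0.413 0.17  0.032]
edge [0.445 0.05  0.138] hinge [0.462 0.163 0.032]
edge [0.495 0.043 0.138] hinge [0.512 0.155 0.032]
[array([ 0.578, -0.252,  0.014]), array([ 0.579, -0.339,  0.014]), array([ 0.466, -0.253,  0.014]), array([ 0.467, -0.338,  0.014])]
```

```bash
python3 -m jog '[[255,[-394,-20,-427],[0,22.7,0]],[255,[-394,-20,-427],[0,22.7,0]],[255,[-394,-20,-427],[0,22.7,0]],[255,[-394,-20,-427],[0,22.7,0]],[255,[-394,-20,-427],[0,22.7,0]],[255,[-394,-20,-427],[0,22.7,0]],[255,[-394,-20,-427],[0,22.7,0]],[255,[-394,-20,-427],[0,22.7,0]],[255,[-394,-20,-427],[0,22.7,0]],[255,[-394,-20,-427],[0,22.7,0]],[255,[-394,-20,-427],[0,22.7,0]],[255,[-394,-20,-427],[0,22.7,0]],[255,[-394,-20,-427],[0,22.7,0]],[255,[-394,-20,-427],[0,22.7,0]],[255,[-394,-20,-427],[0,22.7,0]],[255,[-394,-20,-427],[0,22.7,0]]]'; python3 - <<'E'
from h import *
o=observe();print(np.round(o["q"],1),np.round(o["position"],3),np.round(o["eef_rot"],3).tolist())
p=capture("scene");cv2.imwrite("pics/c.png",p["color"][100:320,180:480].repeat(2,0).repeat(2,1))
E
```

```text
clock: 2.55
position: [0.4395, -0.0322, 0.2512]
eef_rot: [[-1.0, -0.0, -0.003], [0.003, -0.0, -1.0], [0.0, -1.0, 0.0]]
contact_force: [-0.1, -0.7, -0.2]
grip_width: -0.0002
[ 20.1  12.2 -23.6 109.9   5.7  59.  -96.2] [ 0.44  -0.032  0.251] [[-1.0, -0.0, -0.003], [0.003, -0.0, -1.0], [0.0, -1.0, 0.0]]
```

View pics/c.png

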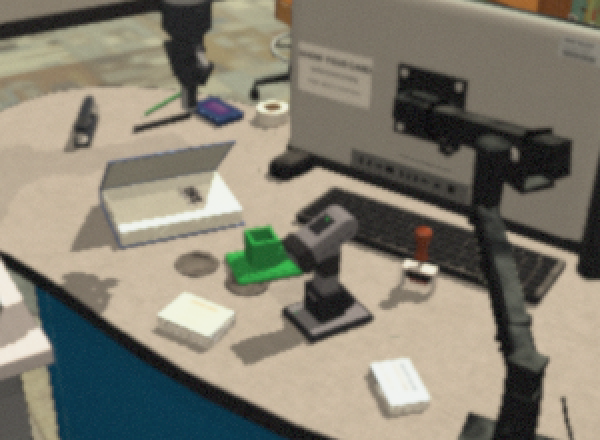

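```bash
python3 - <<'E'
from h import *
p=capture("scene");print((px(p,[.44,-.03,.25])-[180,100])*2, (px(p,[.462,.163,.0325])-[180,100])*2)
p=capture("top");cv2.imwrite("pics/d.png",p["color"][60:320,140:500].repeat(2,0).repeat(2,1))
E
```

```text
[189.41941279 108.01582494] [157.40508002 176.9450066 ]
```

View pics/d.png

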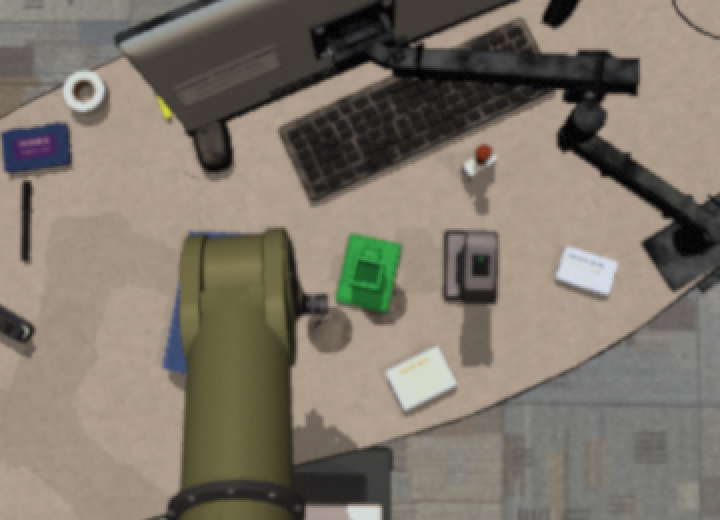

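```bash
python3 -m jog '[[255,[0,50,0],[0,0,0]],[255,[0,100,0],[0,0,0]],[255,[0,151,0],[0,0,0]],[255,[0,151,0],[0,0,0]],[255,[0,151,-30],[0,0,0]],[255,[0,151,-55],[0,0,0]],[255,[0,151,-75],[0,0,0]],[255,[-2,148,-90],[0,0,0]],[255,[-5,141,-105],[0,0,0]],[255,[-8,135,-120],[0,0,0]],[255,[-10,130,-132],[0,0,0]],[255,[-12,120,-148],[0,0,0]],[255,[-15,110,-165],[0,0,0]],[255,[-18,100,-182],[0,0,0]]]'; python3 -m jog '[[255,[-2,0,-17],[0,0,0]],[255,[-4,3,-35],[0,0,0]],[255,[-6,8,-50],[0,0,0]],[255,[-9,15,-63],[0,0,0]],[255,[-11,25,-75],[0,0,0]],[255,[-13,35,-86],[0,0,0]],[255,[-14,45,-95],[0,0,0]],[255,[-15,57,-104],[0,0,0]],[255,[-16,68,-112],[0,0,0]],[255,[-16,72,-114],[0,0,0]]]'; python3 - <<'E'
from h import *
p=capture("scene");cv2.imwrite("pics/e.png",p["color"][100:260,180:400].repeat(3,0).repeat(3,1))
E
```

```text
clock: 4.1
position: [0.4589, 0.1514, 0.1547]
eef_rot: [[-1.0, 0.003, -0.002], [0.002, 0.0, -1.0], [-0.003, -1.0, -0.0]]
contact_force: [-0.0, -0.5, -1.0]
grip_width: -0.0003
clock: 5.1
position: [0.4733, 0.2659, 0.0776]
eef_rot: [[-1.0, -0.002, 0.001], [-0.001, -0.0, -1.0], [0.002, -1.0, 0.0]]
contact_force: [-0.3, 0.4, 0.5]
grip_width: 0.0002
```

View pics/e.png

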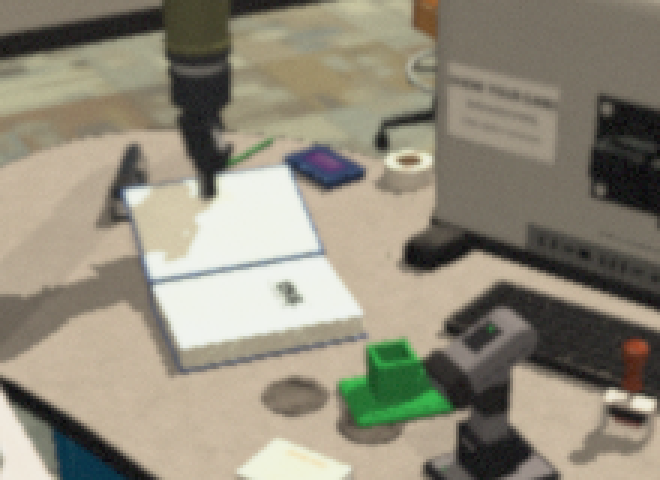

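```bash
python3 -m jog '[[255,[0,-50,0],[0,0,0]],[255,[0,-100,0],[0,0,0]],[255,[0,-150,0],[0,0,0]],[0,[0,-185,50],[0,0,0]],[0,[0,-200,100],[0,0,0]],[0,[-35,-200,561],[0,0,0]],[0,[-35,-200,561],[0,0,0]],[0,[-35,-200,561],[0,0,0]],[0,[-35,-200,561],[0,0,0]],[0,[-35,-200,561],[0,0,0]],[0,[-35,-200,561],[0,0,0]],[0,[-35,-200,561],[0,0,0]],[0,[-35,-200,561],[0,0,0]],[0,[-35,-200,561],[0,0,0]],[0,[-35,-200,561],[0,0,0]],[0,[-35,-200,561],[0,0,0]],[0,[-35,-200,561],[0,0,0]],[0,[-35,-200,561],[0,0,0]]]'; python3 - <<'E'
from h import *
o=observe();print(np.round(o["q"],1),np.round(o["position"],3),np.round(o["eef_rot"],3).tolist())
a=capture("wrist");print(a["eye"],np.round(a["orientation"],2).tolist())
b=capture("top");s=capture("scene")
for p in (a,b,s):
  for t in ["scanner","cradle","label"]:
    for r in regions_of(p,t)[:2]:
      ys,xs=np.nonzero(r["mask"]);print(p["shot"],t,round(r["confidence"],2),r["point"],xs.min(),xs.max(),ys.min(),ys.max(),np.round(atz(p,r["point"],.032 if t=="label" else .15),3))
big=lambda im:cv2.resize(im,None,fx=1.25,fy=1.25)
w=np.hstack([cv2.resize(a["color"],(384,240)),cv2.resize(s["color"][150:300,200:440],(384,240))])
w=np.vstack([w,np.hstack([cv2.resize(b["color"][150:280,180:388],(384,240),interpolation=3),np.zeros((240,384,3),np.uint8)])])
cv2.imwrite("pics/f.png",w);cv2.imwrite("pics/w.png",a["color"]);cv2.imwrite("pics/top2.png",b["color"])
E
```

```text
clock: 6.95
position: [0.5089, -0.2943, 0.2794]
eef_rot: [[-1.0, 0.0, 0.001], [-0.001, 0.001, -1.0], [-0.0, -1.0, -0.001]]
contact_force: [-1.2, -0.8, 0.6]
grip_width: 0.0853
[ 35.3  23.7 -11.7  87.2   5.   69.6 -67.1] [ 0.509 -0.294  0.279] [[-1.0, 0.0, 0.001], [-0.001, 0.001, -1.0], [-0.0, -1.0, -0.001]]
[ 0.58691097 -0.29413891  0.423296  ] [[0.0, -0.95, -0.31], [-1.0, -0.0, 0.0], [-0.0, 0.31, -0.95]]
8 scanner 0.58 [317.6, 186.7] 291 347 137 242 [ 0.512 -0.293  0.15 ]
8 cradle 0.7 [198.2, 155.3] 160 235 109 202 [ 0.54  -0.189  0.15 ]
8 cradle 0.56 [317.1, 123.8] 285 353 103 189 [ 0.567 -0.293  0.15 ]
8 label 0.95 [51.8, 200.2] 0 110 116 282 [0.46  0.058 0.032]
8 label 0.61 [318.5, 191.1] 293 346 138 241 [ 0.473 -0.294  0.032]
9 cradle 0.84 [324.9, 196.5] 308 340 177 216 [ 0.496 -0.14   0.15 ]
9 label 0.82 [226.8, 211.3] 171 284 165 252 [0.457 0.167 0.032]
10 scanner 0.74 [340.9, 222.1] 321 358 203 246 [ 0.495 -0.317  0.15 ]
10 cradle 0.8 [307.2, 232.2] 292 329 213 242 [ 0.392 -0.314  0.15 ]
10 cradle 0.75 [341.3, 222.4] 320 358 203 246 [ 0.495 -0.319  0.15 ]
10 label 0.93 [258.5, 189.7] 221 301 155 224 [0.458 0.156 0.032]
10 label 0.56 [341.8, 257.5] 321 366 240 271 [ 0.499 -0.324  0.032]
```

View pics/f.png

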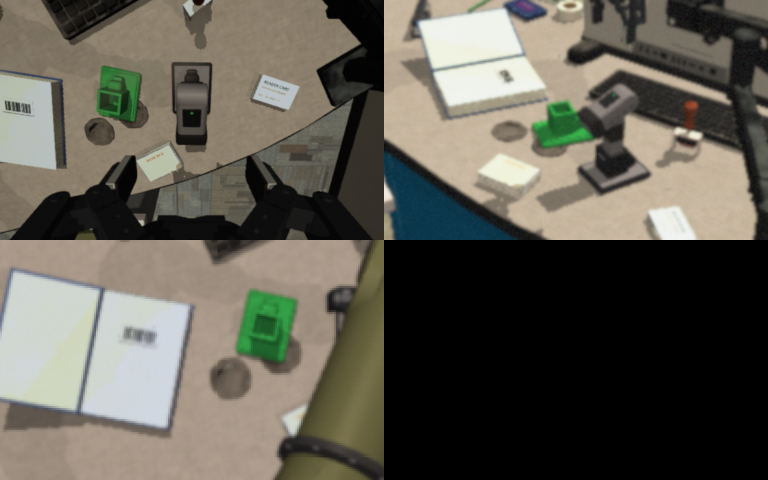

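```bash
python3 - <<'E'
from h import *
a=capture("wrist");m=regions_of(a,"scanner")[0]["mask"];c=m[:,319];r=np.nonzero(c)[0];print(r.min(),r.max())
ys=range(130,250,12);print([(y,np.nonzero(m[y])[0][[0,-1]].tolist()) for y in ys if m[y].any()])
for s in (.50,.51,.52,.53,.54):
    P=[(.043,.137),(.0353,.1545),(.0273,.163),(-.065,.1286),(-.057,.111),(-.049,.094)]
    print(s,[round(px(a,[s+x,-.2935,z+.014])[1],0) for x,z in P])
print("foot",px(a,[.579,-.295,.014]),px(a,[.466,-.295,.014]))
b=capture("top")["color"]
E
```

```text
138 241
[(142, [292, 343]), (154, [291, 344]), (166, [291, 344]), (178, [291, 344]), (190, [292, 343]), (202, [293, 342]), (214, [292, 343]), (226, [291, 344]), (238, [293, 342])]
0.5 [np.float64(152.0), np.float64(165.0), np.float64(177.0), np.float64(259.0), np.float64(244.0), np.float64(230.0)]
0.51 [np.float64(140.0), np.float64(153.0), np.float64(164.0), np.float64(250.0), np.float64(235.0), np.float64(222.0)]
0.52 [np.float64(128.0), np.float64(140.0), np.float64(152.0), np.float64(241.0), np.float64(226.0), np.float64(213.0)]
0.53 [np.float64(116.0), np.float64(127.0), np.float64(139.0), np.float64(231.0), np.float64(217.0), np.float64(204.0)]
0.54 [np.float64(104.0), np.float64(114.0), np.float64(126.0), np.float64(222.0), np.float64(208.0), np.float64(195.0)]
foot [317.95784584 105.44839979] [317.97961591 192.4629575 ]
```

```bash
python3 - <<'E'
import cv2,numpy as np
w=cv2.imread("pics/w.png")[90:260,240:400];t=cv2.imread("pics/top2.png")[160:260,170:290]
cv2.imwrite("pics/g.png",np.hstack([cv2.resize(w,None,fx=2.4,fy=2.4),cv2.resize(t,(480,408)[0:2] if 0 else (408,408),interpolation=3)]))
E
```

```text
(no output)
```

View pics/g.png

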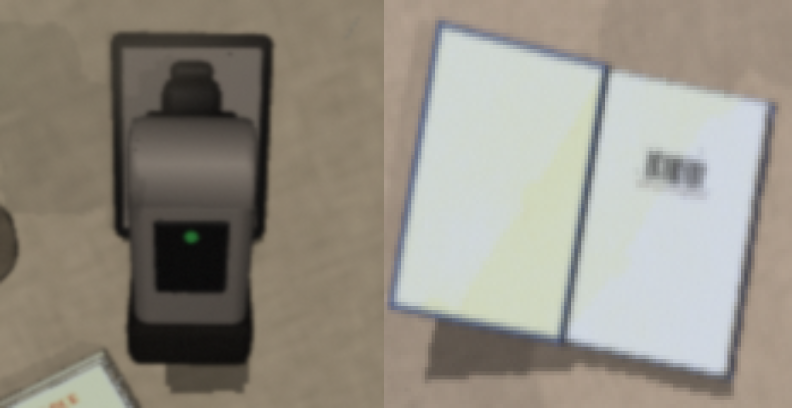

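```bash
python3 -m jog '[[0,[-5,40,-1],[0,0,0]],[0,[-5,80,-1],[0,0,0]],[0,[-5,115,-1],[0,0,0]],[0,[-5,135,-1],[0,0,0]],[0,[-5,147,-1],[0,0,0]],[0,[-5,147,-1],[0,0,0]],[255,[-5,147,-1],[0,0,0]],[255,[-5,147,-1],[0,0,0]],[255,[-5,147,-1],[0,0,0]],[255,[-5,147,-1],[0,0,0]],[255,[-5,147,-1],[0,0,0]],[255,[-5,147,-1],[0,0,0]],[255,[-5,147,-1],[0,0,0]],[255,[-5,147,-1],[0,0,0]],[255,[-5,147,-1],[0,0,0]],[255,[-5,147,-1],[0,0,0]]]' 70
```

```text
clock: 9.3
position: [0.5147, -0.2952, 0.1338]
eef_rot: [[-1.0, 0.003, -0.0], [0.0, -0.001, -1.0], [-0.003, -1.0, 0.001]]
contact_force: [-0.6, 0.0, 6.6]
grip_width: 0.0434
```

```bash
python3 -m jog '[[255,[0,-10,0],[0,0,0]],[255,[0,-30,0],[0,0,0]],[255,[0,-50,0],[0,0,0]],[255,[0,-75,0],[0,0,0]],[255,[0,-100,0],[0,0,0]],[255,[0,-130,0],[0,0,0]],[255,[0,-160,0],[0,0,0]],[255,[0,-180,0],[0,0,0]],[255,[0,-180,0],[0,0,0]]]'; python3 - <<'E'
from h import *
o=observe();print(np.round(o["q"],1))
a=capture("wrist");s=capture("scene")
w=np.hstack([cv2.resize(a["color"],(400,250)),cv2.resize(s["color"][130:290,200:456],(400,250))]);cv2.imwrite("pics/i.png",w)
p=cv2.imread("pics/top2.png")
b=capture("top")
f=lambda x,y:np.array([170+x*120/408,160+(y)*100/408])-[.0,.0]
f=lambda x,y:np.array([170+(x-384)*120/408,160+y*100/408])
obs=[((.109,-.078,.033*0+.002),f(777,104)),((-.109,-.078,.002),f(731,378)),((.109,.077,.0325),f(608,66)),((-.109,.077,.0325),f(565,343)),((.04,0,.032),f(677,170))]
def res(v):
    g=pose2(*v);return np.ravel([px(b,g(P))-u for P,u in obs])
r=least_squares(res,[.45,.087,-.15]);print(r.x,np.round(r.fun,1),pose2(*r.x)([.04,0,.032]),atz(b,f(677,170),.032))
E
```

```text
clock: 10.2
position: [0.5146, -0.2952, 0.3158]
eef_rot: [[-1.0, 0.005, -0.001], [0.001, -0.003, -1.0], [-0.005, -1.0, 0.003]]
contact_force: [-0.1, -0.3, -2.3]
grip_width: 0.0433
[ 35.   22.9 -11.8  82.7   4.8  74.5 -67.1]
[ 0.44973282  0.08271331 -0.16016994] [-0.  -0.2  0.8  0.6  0.2 -0.6 -0.7  0.3 -0.3 -0.2] [0.48922083 0.07633387 0.032     ] [0.4886395 0.0754345 0.032    ]
```

View pics/i.png

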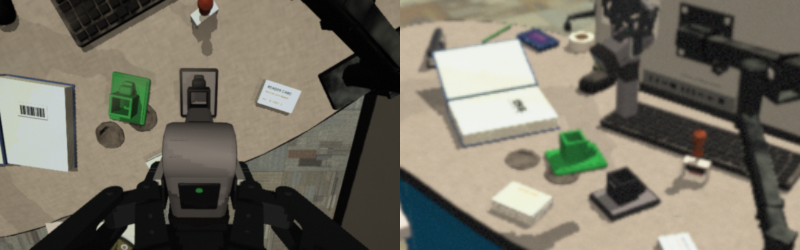

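The scanner is held upright and clear of the cradle, and the label sits at about (0.489, 0.076, 0.032). I'll move above it and tilt.

```bash
python3 -m jog '[[255,[0,0,-20],[0,0,0]],[255,[-5,10,-60],[0,0,5]],[255,[-10,20,-105],[0,0,10]],[255,[-15,30,-150],[0,0,15]],[255,[-20,40,-195],[0,0,20]],[255,[-28,50,-240],[0,0,25]],[255,[-28,60,-285],[0,0,30]],[255,[-28,60,-330],[0,0,35]],[255,[-28,60,-355],[0,0,40]],[255,[-28,60,-370],[0,0,45]],[255,[-28,60,-370],[0,0,50]],[255,[-28,60,-370],[0,0,50]],[255,[-28,60,-370],[0,0,50]],[255,[-28,60,-370],[0,0,50]]]'; python3 - <<'E'
from h import *
o=observe();print(np.round(o["q"],1))
a=capture("wrist");s=capture("scene")
w=np.hstack([cv2.resize(a["color"],(400,250)),cv2.resize(s["color"][100:260,180:436],(400,250))]);cv2.imwrite("pics/j.png",w)
E
```

```text
clock: 11.75
position: [0.5452, 0.0556, 0.2784]
eef_rot: [[-0.761, 0.648, -0.019], [-0.014, -0.045, -0.999], [-0.648, -0.76, 0.043]]
contact_force: [0.3, -0.2, -1.6]
grip_width: 0.0435
[ -49.     5.6   35.1  130.3   55.    11.1 -156.6]
```

View pics/j.png

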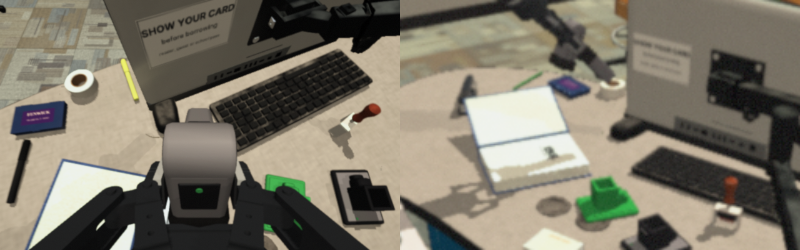

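```bash
cat >> h.py <<'E'
from scipy.spatial.transform import Rotation as Ro
def plan(th,L=(.489,.076,.032),d=.10,yaw=0):
    o=observe();R=np.array(o["eef_rot"]);p=np.array(o["position"]);t=np.radians(th);c,s=np.cos(t),np.sin(t)
    T=Ro.from_euler('z',yaw,degrees=True).as_matrix()@np.array([[-c,s,0],[0,0,-1],[-s,-c,0]])
    w=np.array([.054,.009,-.0015]);sg=np.array([.906,.423,0])
    tp=np.array(L)-d*T@sg-T@w
    print("q",np.round(o["q"],1),"tcp target",np.round(tp,3),"shift",np.round(R.T@(tp-p)*1000),"turn",np.round(Ro.from_matrix(R.T@T).as_rotvec(degrees=True),1))
    wp=p+R@w;v=R@sg;e=np.array(L)-wp
    print("window",np.round(wp,3),"tilt",np.degrees(np.arccos(-v[2])),"ahead",e@v,"y off",e@-R[:,2]*-1,"perp",e@np.cross(v,R[:,2]),"scanner end",np.round(p+R@np.array([-.003,.120,-.0015]),3))
E
python3 -c "
from h import *
for th in (35,38): plan(th)"
```

```text
q [ -49.4    5.6   35.1  130.2   54.9   11.1 -156.5] tcp target [0.578 0.074 0.157] shift [ 54. 113. -21.] turn [-2.4  1.  -5.5]
window [0.51  0.059 0.237] tilt 24.59914408063965 ahead 0.1944772317271397 y off -0.02513934908113758 perp -0.06530797914271906 scanner end [0.625 0.056 0.19 ]
q [ -49.4    5.6   35.1  130.2   54.9   11.1 -156.5] tcp target [0.571 0.074 0.161] shift [ 56. 106. -21.] turn [-2.3  1.  -2.5]
window [0.51  0.059 0.237] tilt 24.59914408063965 ahead 0.1944772317271397 y off -0.02513934908113758 perp -0.06530797914271906 scanner end [0.625 0.056 0.19 ]
```

```bash
python3 -m jog '[[255,[10,15,-5],[-1,0.5,-4]],[255,[17,33,-10],[-2,1,-4.5]],[255,[27,55,-15],[-2.4,1,-4.5]],[255,[27,55,-21],[-2.4,1,-4.5]],[255,[27,55,-21],[-2.4,1,-4.5]],[255,[27,55,-21],[-2.4,1,-4.5]]]'; python3 -c "
from h import *
for th in (36,38): plan(th)"
```

```text
clock: 12.45
position: [0.5624, 0.0709, 0.2224]
eef_rot: [[-0.813, 0.582, -0.016], [0.015, -0.006, -1.0], [-0.582, -0.813, -0.003]]
contact_force: [0.1, 0.5, -0.9]
grip_width: 0.0433
q [ -17.    11.7    1.8  129.    62.2   10.1 -165.4] tcp target [0.576 0.074 0.158] shift [26. 60. -4.] turn [-0.4 -0.9  0.4]
window [0.524 0.073 0.184] tilt 29.361356394491512 ahead 0.14926269339321546 y off -0.0017799049665838628 perp -0.0439871800751156 scanner end [0.635 0.072 0.127]
q [ -17.    11.7    1.8  129.    62.2   10.1 -165.4] tcp target [0.571 0.074 0.161] shift [28. 55. -4.] turn [-0.4 -0.9  2.4]
window [0.524 0.073 0.184] tilt 29.361356394491512 ahead 0.14926269339321546 y off -0.0017799049665838628 perp -0.0439871800751156 scanner end [0.635 0.072 0.127]
```

```bash
python3 -m jog '[[255,[7,15,-2],[-0.4,-0.9,0]],[255,[14,30,-4],[-0.4,-0.9,0]],[255,[20,45,-4],[-0.4,-0.9,0]],[255,[26,60,-4],[-0.4,-0.9,0]],[255,[26,60,-4],[-0.4,-0.9,0]],[255,[26,60,-4],[-0.4,-0.9,0]]]'; python3 -c "
from h import *
for th in (36,38): plan(th)"
```

```text
clock: 13.05
position: [0.5851, 0.0781, 0.1879]
eef_rot: [[-0.839, 0.544, 0.01], [-0.013, -0.002, -1.0], [-0.544, -0.839, 0.009]]
contact_force: [-0.3, -0.2, -1.7]
grip_width: 0.0435
q [ -13.    17.1   -2.5  126.5   63.9   10.1 -165.4] tcp target [0.576 0.074 0.158] shift [24. 20.  3.] turn [-0.1  0.8  3.1]
window [0.545 0.079 0.151] tilt 32.041328386163336 ahead 0.13042566955094395 y off 0.0012690691453146631 perp -0.015905798126123707 scanner end [0.653 0.079 0.089]
q [ -13.    17.1   -2.5  126.5   63.9   10.1 -165.4] tcp target [0.571 0.074 0.161] shift [26. 15.  3.] turn [-0.1  0.8  5.1]
window [0.545 0.079 0.151] tilt 32.041328386163336 ahead 0.13042566955094395 y off 0.0012690691453146631 perp -0.015905798126123707 scanner end [0.653 0.079 0.089]
```

```bash
python3 -c "
from h import *
for y in (30,40): plan(38,yaw=y,d=.11)"
```

```text
q [ -13.    17.1   -2.5  126.5   63.9   10.1 -165.4] tcp target [0.565 0.118 0.17 ] shift [ 26.   4. -40.] turn [-17.5 -23.7   5.1]
window [0.545 0.079 0.151] tilt 32.041328386163336 ahead 0.13042566955094395 y off 0.0012690691453146631 perp -0.015905798126123707 scanner end [0.653 0.079 0.089]
q [ -13.    17.1   -2.5  126.5   63.9   10.1 -165.4] tcp target [0.557 0.131 0.17 ] shift [ 33.  -1. -53.] turn [-23.3 -31.8   5. ]
window [0.545 0.079 0.151] tilt 32.041328386163336 ahead 0.13042566955094395 y off 0.0012690691453146631 perp -0.015905798126123707 scanner end [0.653 0.079 0.089]
```

```bash
python3 -m jog '[[255,[4,0,-7],[-3,-4,0]],[255,[8,0,-14],[-6,-8,0]],[255,[13,0,-21],[-9,-12,1]],[255,[18,1,-28],[-12,-16,2]],[255,[22,2,-34],[-15,-20,3]],[255,[26,4,-40],[-17.5,-23.7,5]],[255,[26,4,-40],[-17.5,-23.7,5]],[255,[26,4,-40],[-17.5,-23.7,5]],[255,[26,4,-40],[-17.5,-23.7,5]],[255,[26,4,-40],[-17.5,-23.7,5]],[255,[26,4,-40],[-17.5,-23.7,5]]]'; python3 -c "
from h import *
for y in (30,40): plan(38,yaw=y,d=.11)
a=capture('wrist');s=capture('scene')
w=np.hstack([cv2.resize(a['color'],(400,250)),cv2.resize(s['color'][100:260,180:436],(400,250))]);cv2.imwrite('pics/k.png',w)"
```

```text
clock: 14.15
position: [0.5652, 0.118, 0.1708]
eef_rot: [[-0.682, 0.533, 0.501], [-0.397, 0.305, -0.865], [-0.614, -0.789, 0.003]]
contact_force: [0.6, 0.1, -1.4]
grip_width: 0.0429
q [  45.6   38.8  -80.   131.7   98.3   30.6 -164.8] tcp target [0.565 0.118 0.17 ] shift [ 0.  0. -0.] turn [-0.1  0.2  0.1]
window [0.532 0.101 0.131] tilt 27.086702591575566 ahead 0.11042516817516113 y off -0.0007604003091785633 perp -0.00038748757280354976 scanner end [0.63  0.157 0.078]
q [  45.6   38.8  -80.   131.7   98.3   30.6 -164.8] tcp target [0.557 0.131 0.17 ] shift [  1.  -0. -15.] turn [-6.3 -7.7  0.1]
window [0.532 0.101 0.131] tilt 27.086702591575566 ahead 0.11042516817516113 y off -0.0007604003091785633 perp -0.00038748757280354976 scanner end [0.63  0.157 0.078]
```

View pics/k.png

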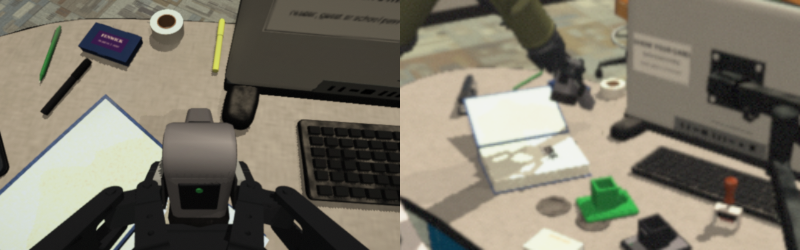

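```bash
python3 -m jog '[[255,[0,0,0],[0,0,0]],[255,[0,0,0],[0,0,0]],[255,[0,0,0],[0,0,0]],[255,[0,0,0],[0,0,0]],[255,[0,0,0],[0,0,0]]]' ; python3 - <<'E'
from h import *
s=capture("scene");im=s["color"].copy();g=pose2(.4497,.0827,-.160)
plan(38,yaw=30,d=.11)
o=observe();R=np.array(o["eef_rot"]);p=np.array(o["position"]);T=lambda x,y,z:p+R@np.array([-x-.003,.120-z,-y-.0015])
print("label px",px(s,[.489,.076,.032]),"window",px(s,T(-.057,0,.111)),np.abs(o["joint_vel"]).max())
big=cv2.resize(im[140:240,220:320],None,fx=6,fy=6,interpolation=3)
for P,c in [((.489,.076,.032),(0,0,255)),(g((.109,-.078,.002)),(0,255,0)),(g((-.109,-.078,.002)),(0,255,0)),(T(-.057,0,.111),(255,0,0)),(T(0,0,0),(255,0,255)),(T(.035,0,.154),(0,255,255))]+[(g(cov(a,.109,.155)),(0,128,255)) for a in (2.4,2.6,2.8)]:
    u=(px(s,P)-[220,140])*6;cv2.circle(big,tuple(int(v) for v in u),4,c,-1)
cv2.imwrite("pics/l.png",big)
E
```

```text
clock: 14.75
position: [0.5651, 0.1177, 0.1705]
eef_rot: [[-0.682, 0.533, 0.501], [-0.395, 0.308, -0.866], [-0.615, -0.788, -0.0]]
contact_force: [-0.1, -0.0, -2.2]
grip_width: 0.0431
q [  45.8   39.1  -80.3  131.7   98.4   30.7 -164.8] tcp target [0.565 0.118 0.17 ] shift [-0.  0. -0.] turn [0. 0. 0.]
window [0.532 0.1   0.13 ] tilt 27.01403742987235 ahead 0.11000504343046387 y off -0.0005028107941715395 perp -0.0002842160893833425 scanner end [0.63  0.157 0.078]
label px [276.20194443 197.276196  ] window [283.38535634 166.39384197] 0.05434200212949699
```

View pics/l.png

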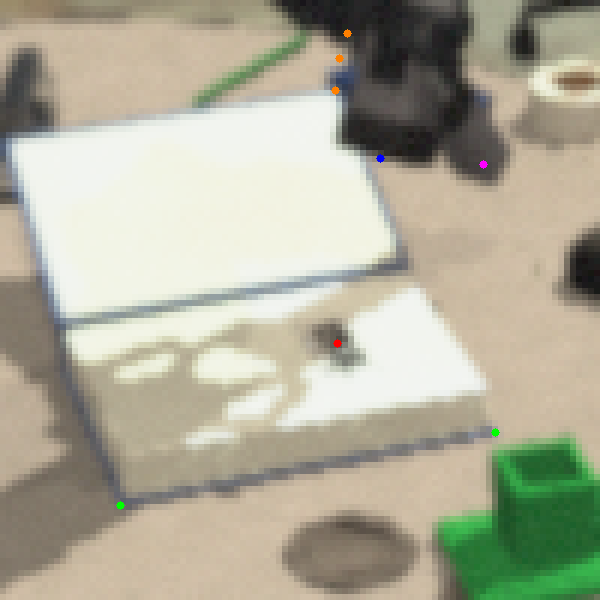

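The overlays agree with the picture: the label dot is on the barcode, the handle-end dot is on the handle, and the cover sits at about 2.8 rad. I'm handing it in.

```bash
python3 -c "
from cell import bot
print(bot.job_done())"
```

```text
the job is handed in; nothing more can be done
None
```

I opened the book's cover right over to about 2.8 rad, drew the scanner straight up out of its black cradle, and handed the job in at about 15 s. The arm is still holding the scanner over the label; the hand-in reports no verdict.

**Last checks**
- **Aim:** the window was about 110 mm from the label, with the line of sight about 27° from straight down. By my pose estimates (good to a few mm) the label's middle was within 1 mm of that line.
- **Grip:** the scanner was still held in the fingers, 43 mm apart. The wrist force was about -2 N, roughly the scanner's weight, so it appears to rest on nothing. Its lower end was about 78 mm above the desk.
- **Picture check:** projected points for the label, book corners and handle end matched the last scene picture. The bystanders I could see looked unmoved, but I didn't measure them.

**What didn't go as planned:** the 50° tilt I first tried ran into the limits of joints 6 and 7. I turned the tool 30° about the vertical and used a 38° tilt instead. Joint 7 ended at -164.8°, inside its -165.47° limit.

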